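# Open the counter-top step bin and ease its lid shut

## Task

Press the pedal of the little step bin down with your fingertips until its lid stands wide open, and keep it open for three seconds while I drop in the dust from the cabinet. Then let the pedal come up slowly, so that the lid settles shut without slamming, and take your hand away. Work the pedal only: do not touch the lid, do not grip, lift or shove the bin, and leave the ornaments around it alone.

Things in the scene. Friction and masses are not known exactly. Their poses are not given: they have to be found in the camera images.
- bin: Loose counter-top step bin, 1.5 kg: upright steel cylinder 144 mm in diameter on a black foot 150 mm in diameter, 40 mm high, with a domed lid 151 mm across; 222 mm high with the lid shut. Origin: centre of the underside; z up. The pedal sticks out along the bin's own -x (the robot's side); the lid's hinge is at the back, at +80 mm in x, 195 mm up.
- pedal_pad (a point): Top centre of the ribbed rubber pad (32 mm long in the bin's x, 50 mm wide) at the pedal's end: 121 mm from the bin's axis along its -x, 46 mm clear of the foot, so a hand leaning back from the bin 20 to 35 degrees has more room than an upright one. 32 mm above the counter at rest; pressed, it goes almost straight down some 19 mm, then rests on the counter. Holding it down takes 5 to 9 N.
- pedal (a joint): Angle of the pedal about its pivot under the bin's axis, rad: 0 at rest (up), about 0.153 fully down; 0.01 rad is 1.2 mm at the pad. It comes up by itself under the weight of the lid.
- pedal_plate: The steel tongue with its rubber pad that moves as the pedal (62 mm long, 36 to 50 mm wide). Origin on the pedal's pivot, on the bin's axis 22 mm up; axes as the bin's when at rest.
- lid (a joint): Angle of the lid, rad: 0 shut, about 1.1 wide open (pedal fully down). Linked to the pedal by a push rod: it turns 7.2 times as far as the pedal, that is about 0.06 rad for each mm at the pad. Let go, it drops and slams at 3 rad/s or more; lowered over two seconds or more it settles softly.
- lid_cover: The domed steel lid, 151 mm across, 27 mm high. Origin on its hinge at the back of the bin; when shut its axes are the bin's, and it reaches from there along -x.
- lid_front (a point): Front edge of the lid, above the pedal; 155 mm from the hinge. Swings up and back, away from the pedal's side.
- vase: Ornament, not to be touched: swirled clay vase, 92 mm in diameter, 145 mm high. Origin: centre of the underside.
- quail: Ornament, not to be touched: white ceramic quail, about 125 mm long, 66 mm wide, 104 mm high. Origin: centre of the underside.
- bowl: Ornament, not to be touched: small aluminium bowl, 104 mm across, 42 mm high. Origin: centre of the underside.
- jar: Ornament, not to be touched: glass jar with a twist cap, 72 mm in diameter, 105 mm high. Origin: centre of the underside.
Not all that is in view belongs to the job. What is shaped like the bin but red or turquoise is not meant.

How it is judged:
On the way, in this order (a step that is already met when the one before it is completed fails the run):
1. the fingers press the pedal and the lid stands wide open (0.9 rad or more) for 2.5 s on end (value of joint lid above 0.9 rad and contact force between the fingers and pedal_plate above 1 N), for 2.5 s.
2. the lid is shut again (value of joint lid below 0.04 rad and velocity of joint lid above -0.1 rad/s), for 0.2 s.
At the end, for the whole second after the job is handed in: The lid is shut (under 0.04 rad) and still, the pedal fully up, the bin upright within 30 mm of where it stood, and each ornament within 15 mm of its place (all of step 2 and velocity of joint lid below 0.1 rad/s and value of joint pedal below 0.01 rad and distance of bin from where it was at the start of the episode below 0.03 m and angle between bin's own z axis and vertical below 0.03 rad and linear speed of bin below 0.02 m/s and distance of each of vase, quail, bowl, jar from where it was at the start of the episode below 0.015 m); the robot touches nothing.
It fails at once if the lid slams: it falls faster than 2 rad/s (0.3 m/s at its front edge) (velocity of joint lid below -2 rad/s).
It fails at once if the lid is touched (contact force between any of the fingers, the arm and lid_cover above 0.5 N).
It fails at once if the bin is lifted, tipped or shoved (height (world z) of bin above 0.012 m or angle between bin's own z axis and vertical above 0.12 rad or distance of bin from where it was at the start of the episode above 0.03 m).
It fails at once if an ornament is moved, lifted or knocked over (distance of any of vase, quail, bowl, jar from where it was at the start of the episode above 0.015 m).
It also fails if it takes over 51 s, if anything falls off the work surface, if the arm or the gripper's body presses on something with over 40 N, if the wrist force passes 120 N, or if a joint passes its speed limit or range.

## Robot

A 6-joint arm with a two-finger parallel gripper is mounted at the origin on the work surface. World frame = base frame: x ahead of the robot, y to its left, z up, the work surface at z = 0. Lengths are in m, angles in rad, forces in N, time in s.
With the tool pointing down it reaches from about 0.25 to 0.725 m from the base axis. Payload 9.7 kg.
Tool frame: the origin (TCP) lies on the centre line of the jaws, within the pads' length; the fingertips stand ahead of it and the grasp point (between the pads) lies 5 mm behind it (ctrl.nose_length is the z of the fingertips in the tool frame, in m); z points along the fingers, y is the line along which they close (so a half turn about z gives the same grasp; the last joint's range is limited). The gripper opens to 85 mm and grips with 20 to 120 N. Pads are 22 mm wide; open, the fingers measure 114 mm over their backs; the gripper's body (76 mm by 85 mm) begins 54 mm behind the grasp point. The pads swing forward as they close: fully open they stand 13 mm farther back than shut.
Start: joints at [-1.144, 0.087, 0.176, 1.66, 0, 1.571], TCP at [0.228, -0.501, 0.245] pointing down, gripper open.
Joint ranges: [-3.13, 3.13], [-0.85, 1.81], [-1.15, 1.24], [-2.2, 2.28], [-1.44, 1.52], [-3.14, 3.14]. Speed limits (rad/s): [2.22, 2.22, 2.57, 3.14, 3.14, 3.14].

## Interface

Orientations are given as a rotation vector (axis times angle).
In Python, from bench import ctrl gives the robot as it stands. The module is installed in compiled form; this text tells all that it offers.
- The arm moves only by the shell command python3 -m jog 'ROWS' [OPENING] [FORCE]. ROWS is JSON, one flat list of numbers, 4 for each row, row after row: the shift along the tool's x, y, z in cm, then the turn about the tool's z in degrees. In form: [dx, dy, dz, yaw, dx, dy, dz, yaw, ...]. A call has 1 to 20 rows; each row is the pose to reach, as a shift and turn from the pose commanded when the call began, along the tool's axes at that moment; what a row does not reach only later rows make up. A row lasts 1/10 s, in which the tool goes at most 50 mm and 8.59 degrees, less where a joint would pass 70% of its speed; a pose out of reach is approached as far as the arm can. A call with a gripper value outside its range is refused whole. OPENING is the closure, from 0 (fully open) to 1 (shut), set as the call begins (- or left out, the last holds). The fingers move at their own pace and stop on an object; FORCE is the grip in N (left out, the last holds). Time passes only in rows, so rows that repeat a pose let the fingers close. It gives the time, the measured TCP pose, the force, the opening and the grip force at its end, in the units of the state.
- ctrl.get_state(): the state, without advancing time (a new reading comes with each control period).
- ctrl.grab_frame(name): name is "side" or "top"; returns a dict with "color" (384x512x3 uint8, red, green, blue), "fovy" (degrees; the focal length in pixels is half the picture's height over the tangent of half this angle, whatever the lens; pixels are square), "cx", "cy" (the principal point, pixels), "pose" (4x4, takes a point from camera to world coordinates). Camera axes: x right, y down, z forward; pixel columns grow to the right and rows downward; lengths in m; the calibration is good to about 2 mm. A picture is of the moment at which its call begins. There is no depth.
- ctrl.sign_off(): hands the job in; it is judged then, once.
Trained networks look in a picture, given as the dict that the camera call returned (one of the last four; its "shot" number tells which), for a name from the list of things; names that differ only in an ending like _2 or _b are one class to them, and where a whole thing is asked for, a point or a joint stands for the part that bears it (a point fixed in the world has none). Each returns a list of dicts, best first, with "confidence" (0 to 1); they miss things now and then, are a little off and sometimes report something else, mostly with a low value. They report only what shows in the picture. A call takes as long as a camera call. They do not tell look-alikes from the thing itself.
- ctrl.recognise(picture, name): "xy" ([column, row] in pixels, amid what is visible of it).
The state is a dict: "t": time; "joint_pos": joint angles; "qvel": joint speeds; "joint_efforts": joint torques, N m; "ee_pos": TCP position; "orientation": TCP orientation; "force": force on the tool from outside, world axes, zero at the start; "torque": the same for the moment, N m; "grip_width": finger opening in m; "finger_force": force on a finger pad.
Only numpy, scipy, OpenCV 4.12 (cv2) and the standard library are available. Lean on these libraries where they do the work, as an engineer would, in place of code of your own. Each camera call takes 0.05 s, during which the arm holds its last target. There are 200 camera calls.

## Working session

There is one attempt and no reset: what is moved stays moved. The work goes in short steps, Python scripts to look and compute and a shell command to move; the robot and the scene stay as the last step left them, time stands still between calls to the robot, and variables do not carry over. Pictures are saved under pics/ and viewed, at most 10 in all, crops included, and the job is handed in when it is done.

```bash
mkdir -p pics; cat > h.py <<'E'
import numpy as np, cv2
from bench import ctrl
from scipy.spatial.transform import Rotation as R
def K(p):
    f=p["color"].shape[0]/2/np.tan(np.radians(p["fovy"])/2); return f,p["cx"],p["cy"]
def ray(p,uv):
    f,cx,cy=K(p); T=np.array(p["pose"]); return T[:3,3],T[:3,:3]@np.array([(uv[0]-cx)/f,(uv[1]-cy)/f,1])
def onz(p,uv,z):
    o,d=ray(p,uv); return o+d*(z-o[2])/d[2]
def proj(p,X):
    f,cx,cy=K(p); T=np.array(p["pose"]); c=T[:3,:3].T@(np.array(X)-T[:3,3]); return np.array([f*c[0]/c[2]+cx,f*c[1]/c[2]+cy])
E
python3 - <<'E'
from h import *
s=ctrl.get_state(); print(s["ee_pos"],s["orientation"],ctrl.nose_length,s["t"])
for n in("side","top"):
    p=ctrl.grab_frame(n); cv2.imwrite(f"pics/{n}0.png",p["color"][:,:,::-1]); print(n,p["fovy"],p["cx"],p["cy"],np.round(p["pose"],3).tolist())
    for k in("bin","pedal_pad","pedal_plate","lid_front","lid_cover","vase","quail","bowl","jar"):
        print(k,[(np.round(d["xy"]).tolist(),round(d["confidence"],2)) for d in ctrl.recognise(p,k)])
E
```

```text
[ 0.22759699 -0.50046877  0.24459944] [-3.06907871e+00 -6.65087953e-01  4.02121603e-04] 0.014 0.0
side 57.9255979753281 257.5826846732219 188.15735783417526 [[0.962, 0.26, -0.079, 0.666], [0.272, -0.919, 0.285, -0.347], [0.002, -0.296, -0.955, 1.032], [0.0, 0.0, 0.0, 1.0]]
bin [([296.0, 176.0], 0.93), ([242.0, 365.0], 0.75), ([185.0, 130.0], 0.67), ([323.0, 110.0], 0.33)]
pedal_pad [([204.0, 175.0], 0.64), ([256.0, 191.0], 0.63), ([264.0, 72.0], 0.26)]
pedal_plate [([204.0, 176.0], 0.82), ([295.0, 176.0], 0.73), ([255.0, 190.0], 0.71), ([197.0, 380.0], 0.64), ([255.0, 189.0], 0.5)]
lid_front [([298.0, 170.0], 0.93), ([238.0, 366.0], 0.69), ([180.0, 120.0], 0.59)]
lid_cover [([298.0, 169.0], 0.83), ([238.0, 368.0], 0.65), ([181.0, 120.0], 0.61)]
vase [([261.0, 277.0], 0.58)]
quail [([325.0, 107.0], 0.65)]
bowl [([206.0, 273.0], 0.84), ([298.0, 172.0], 0.6)]
jar [([262.0, 71.0], 0.74)]
top 50.62613736802651 251.2836529096523 189.61961155732405 [[-0.012, -0.986, 0.164, 0.384], [-1.0, 0.012, -0.003, -0.08], [0.002, -0.164, -0.987, 1.406], [0.0, 0.0, 0.0, 1.0]]
bin [([213.0, 270.0], 0.98), ([382.0, 164.0], 0.95), ([232.0, 164.0], 0.65)]
pedal_pad [([399.0, 192.0], 0.77), ([243.0, 198.0], 0.66), ([244.0, 247.0], 0.61)]
pedal_plate [([240.0, 252.0], 0.73), ([247.0, 199.0], 0.61), ([403.0, 191.0], 0.47)]
lid_front [([212.0, 267.0], 0.9), ([229.0, 158.0], 0.69), ([395.0, 158.0], 0.69)]
lid_cover [([391.0, 162.0], 0.89), ([231.0, 157.0], 0.61), ([216.0, 269.0], 0.61)]
vase [([314.0, 174.0], 0.9), ([323.0, 217.0], 0.44)]
quail [([149.0, 155.0], 0.83), ([227.0, 158.0], 0.61), ([322.0, 219.0], 0.26)]
bowl [([319.0, 218.0], 0.72)]
jar [([124.0, 221.0], 0.89)]
```

View pics/side0.png

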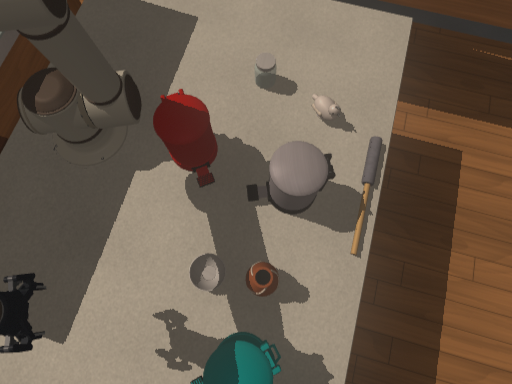

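View pics/top0.png

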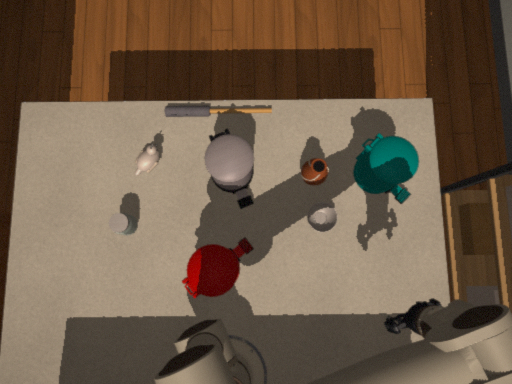

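Three look-alikes in the top view: red (213,270), turquoise (385,164) and steel grey (231,163). The grey one is meant, because the other two colours are excluded. Its pedal shows at top (245,201) and side (256,192). I'll confirm it in an enlarged crop and measure.

```bash
python3 - <<'E'
from h import *
a=ctrl.grab_frame("side"); b=ctrl.grab_frame("top")
ca=cv2.resize(a["color"][120:225,170:340],None,fx=4,fy=4,interpolation=cv2.INTER_CUBIC)[:400,:400*2]
ca=cv2.resize(a["color"][130:220,230:340],(488,400),interpolation=cv2.INTER_CUBIC)
cb=cv2.resize(b["color"][120:300,180:320],(311,400),interpolation=cv2.INTER_CUBIC)
cv2.imwrite("pics/crop1.png",np.hstack([ca,cb])[:,:,::-1])
def blob(p,x0,x1,y0,y1):
    g=p["color"][y0:y1,x0:x1].max(2); m=(g<40).astype(np.uint8)
    n,l,st,c=cv2.connectedComponentsWithStats(m)
    for i in range(1,n):
        if st[i,4]>20: print(st[i].tolist(),c[i]+[x0,y0],onz(p,c[i]+[x0,y0],.032).round(4))
print("side");blob(a,240,275,175,210);print("top");blob(b,232,262,192,215)
for p,uv in((a,(298,169)),(b,(229,159))): print("lid~z.21",onz(p,uv,.205).round(4))
for n,uv,z in(("vase",(314,171),.07),("quail",(149,157),.05),("bowl",(322,217),.02),("jar",(122,222),.05),("red",(213,270),.2),("redpedal",(245,246),.03),("turq",(390,160),.2)): print(n,onz(b,uv,z).round(3))
E
```

```text
side
top
[6, 4, 15, 13, 122] [244.91803279 201.58196721] [ 0.5703 -0.0628  0.032 ]
lid~z.21 [ 0.6831 -0.0231  0.205 ]
lid~z.21 [ 0.6778 -0.0179  0.205 ]
vase [ 0.666 -0.297  0.07 ]
quail [0.726 0.265 0.05 ]
bowl [ 0.516 -0.326  0.02 ]
jar [0.504 0.348 0.05 ]
red [0.347 0.03  0.2  ]
redpedal [ 0.42  -0.062  0.03 ]
turq [ 0.67  -0.509  0.2  ]
```

View pics/crop1.png

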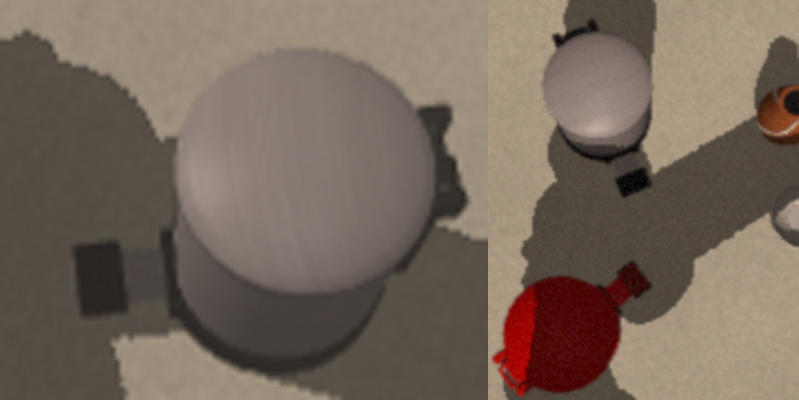

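```bash
python3 - <<'E'
from h import *
a=ctrl.grab_frame("side")
print(onz(a,(252.5,192.7),.032).round(4))
Pm=onz(a,(252.5,192.7),.032)*.5+np.array([.5703,-.0628,.032])*.5
C=np.array([.681,-.020,0]); u=(Pm-C)[:2]; print("len",np.hypot(*u),"yaw",np.degrees(np.arctan2(-u[1],-u[0])))
tgt=np.r_[Pm[:2]+u/np.hypot(*u)*.006,.245]
s=ctrl.get_state(); r=R.from_rotvec(s["orientation"]); print(r.as_matrix().round(3)); print(Pm,tgt,"tool cm",r.inv().apply(tgt-s["ee_pos"])*100)
E
```

```text
[ 0.5732 -0.0664  0.032 ]
len 0.11800782288502987 yaw 22.194363300554514
[[ 0.91   0.414  0.   ]
 [ 0.414 -0.91  -0.   ]
 [-0.     0.    -1.   ]]
[ 0.57173564 -0.06457742  0.032     ] [ 0.5661802  -0.06684392  0.245     ] tool cm [ 4.87717666e+01 -2.54801961e+01  2.60751624e-02]
```

```bash
python3 -m jog '[1,-0.5,0,0, 3,-1.5,0,0, 6,-3,0,0, 9,-4.5,0,0, 12,-6,0,0, 15,-8,0,0, 18,-9.5,0,0, 21,-11,0,0, 24,-12.5,0,0, 27,-14,0,0, 30,-15.5,0,0, 33,-17,0,0, 36,-18.5,0,0, 39,-20,0,0, 41.5,-21.5,0,0, 44,-23,0,0, 46,-24,0,0, 47.5,-25,0,0, 48.8,-25.5,0,0, 48.8,-25.5,0,0]' 1 20
python3 - <<'E'
from h import *
s=ctrl.get_state(); print(s["joint_pos"],s["grip_width"],s["ee_pos"],ctrl.nose_length)
for n in("side","top"):
    p=ctrl.grab_frame(n); cv2.imwrite(f"pics/{n}1.png",p["color"][:,:,::-1])
a=cv2.imread("pics/side1.png")[60:300,100:400];b=cv2.imread("pics/top1.png")[110:350,120:340]
cv2.imwrite("pics/m1.png",cv2.resize(np.hstack([a,b]),(800,369),interpolation=cv2.INTER_CUBIC))
E
```

```text
t: 3.15
ee_pos: [0.567, -0.0654, 0.245]
orientation: [-3.07, -0.667, 0.0]
force: [-0.2, -0.1, -0.7]
grip_width: -0.0002
finger_force: 0.0
[-1.14863591e-01  1.37759701e-01  2.30793860e-01  1.66414895e+00
  1.37838832e-04  2.59851811e+00] -0.00015015507389263164 [ 0.56700366 -0.06537842  0.24496046] 0.014
```

View pics/m1.png

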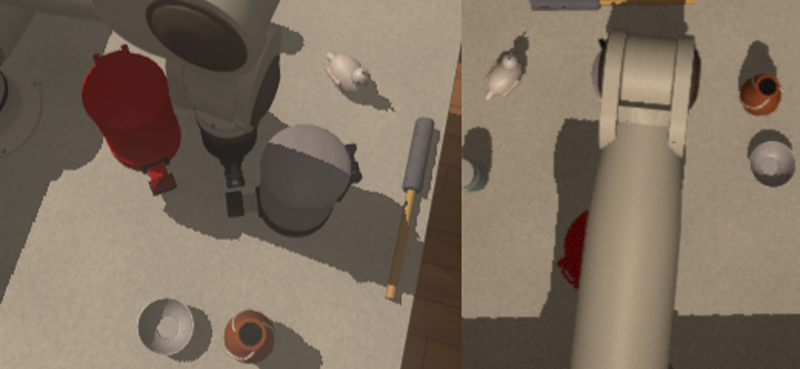

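The view shows the gripper shut just above the steel bin's pad, pad at crop (235,203) and fingertips at (233,185). A wide wrist sits above, so I'll check how it clears the lid.

```bash
python3 - <<'E'
from h import *
a=ctrl.grab_frame("side"); b=ctrl.grab_frame("top")
k=800/520
for z in(.231,.25,.3,.35,.4,.45,.5,.55): 
    print(z,[(np.array(proj(a,(.567+d*.92,-.0654+d*.39,z)))-[100,60]).dot(np.eye(2)*k).round(0).tolist() for d in(-.06,0,.045,.06)], [((np.array(proj(b,(.567+d*.92,-.0654+d*.39,z)))-[120,110])*k+[300*k,0]).round(0).tolist() for d in(0,.045,.06,.08)])
c=cv2.resize(a["color"][60:190,190:320],(600,600),interpolation=cv2.INTER_CUBIC); c=np.clip(c*1.6,0,255).astype(np.uint8)
for z in(.231,.304,.35,.4,.45):
  for d,col in((-.045,(0,255,0)),(0,(255,0,0)),(.045,(255,255,0)),(.06,(0,255,255))):
    q=(proj(a,(.567+d*.92,-.0654+d*.39,z))-[190,60])*600/130; cv2.circle(c,tuple(int(v) for v in q),3,col,-1)
  cv2.putText(c,str(z),tuple(int(v)+5 for v in q),0,.4,(255,0,255))
cv2.imwrite("pics/w.png",c[:,:,::-1])
E
```

```text
0.231 [[192.0, 172.0], [230.0, 167.0], [257.0, 164.0], [267.0, 163.0]] [[654.0, 129.0], [644.0, 107.0], [641.0, 100.0], [637.0, 91.0]]
0.25 [[191.0, 168.0], [229.0, 163.0], [258.0, 160.0], [267.0, 159.0]] [[654.0, 127.0], [644.0, 105.0], [641.0, 98.0], [637.0, 89.0]]
0.3 [[188.0, 156.0], [229.0, 151.0], [259.0, 147.0], [269.0, 146.0]] [[653.0, 123.0], [643.0, 100.0], [640.0, 93.0], [636.0, 83.0]]
0.35 [[185.0, 142.0], [228.0, 137.0], [260.0, 134.0], [271.0, 132.0]] [[653.0, 118.0], [642.0, 94.0], [639.0, 87.0], [634.0, 76.0]]
0.4 [[181.0, 127.0], [227.0, 122.0], [261.0, 118.0], [273.0, 117.0]] [[652.0, 113.0], [641.0, 88.0], [638.0, 80.0], [633.0, 69.0]]
0.45 [[176.0, 110.0], [226.0, 104.0], [263.0, 100.0], [275.0, 98.0]] [[652.0, 107.0], [640.0, 81.0], [636.0, 73.0], [631.0, 61.0]]
0.5 [[171.0, 89.0], [224.0, 83.0], [264.0, 79.0], [278.0, 77.0]] [[651.0, 101.0], [639.0, 73.0], [635.0, 64.0], [630.0, 53.0]]
0.55 [[165.0, 65.0], [223.0, 59.0], [266.0, 54.0], [281.0, 53.0]] [[650.0, 93.0], [638.0, 65.0], [634.0, 55.0], [628.0, 43.0]]
```

View pics/w.png

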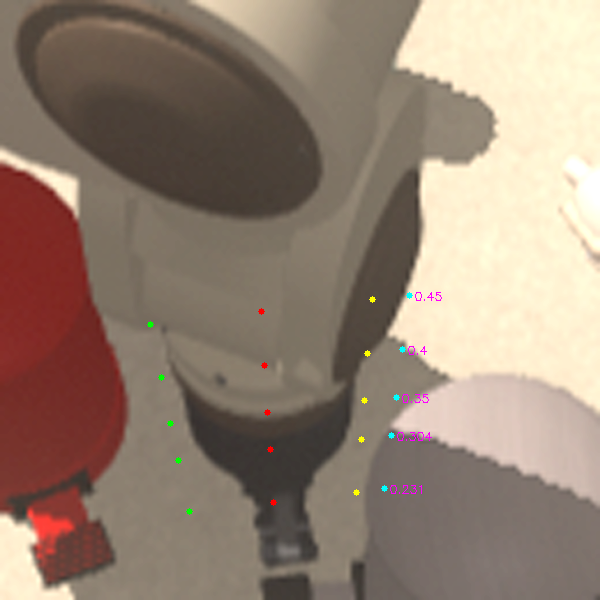

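Upright, the wide wrist at about z 0.2–0.3 would come too close to the opening lid. So I'll turn the hand 88° and open it, then press with only the bin-side finger, which puts the hand about 50 mm further from the bin.

```bash
python3 -m jog '[-1,0,0,-8, -2,0,0,-16, -3,0,0,-24, -4,0,0,-32, -4.8,0,0,-40, -4.8,0,0,-48, -4.8,0,0,-56, -4.8,0,0,-64, -4.8,0,0,-72, -4.8,0,0,-80, -4.8,0,0,-88, -4.8,0,0,-88, -4.8,0,0,-88]' 0
python3 - <<'E'
from h import *
s=ctrl.get_state(); print(s["joint_pos"][5],R.from_rotvec(s["orientation"]).as_matrix().round(3).tolist(),ctrl.nose_length)
p=ctrl.grab_frame("side")
cv2.imwrite("pics/s2.png",cv2.resize(p["color"][90:230,190:340],(640,600),interpolation=cv2.INTER_CUBIC)[:,:,::-1])
E
```

```text
t: 4.65
ee_pos: [0.5224, -0.0869, 0.2455]
orientation: [1.753, 2.607, 0.0]
force: [0.8, 0.5, -0.3]
grip_width: 0.0854
finger_force: 0.0
1.0190864077162294 [[-0.377, 0.926, 0.0], [0.926, 0.377, -0.0], [-0.0, 0.0, -1.0]] 0.014
```

View pics/s2.png

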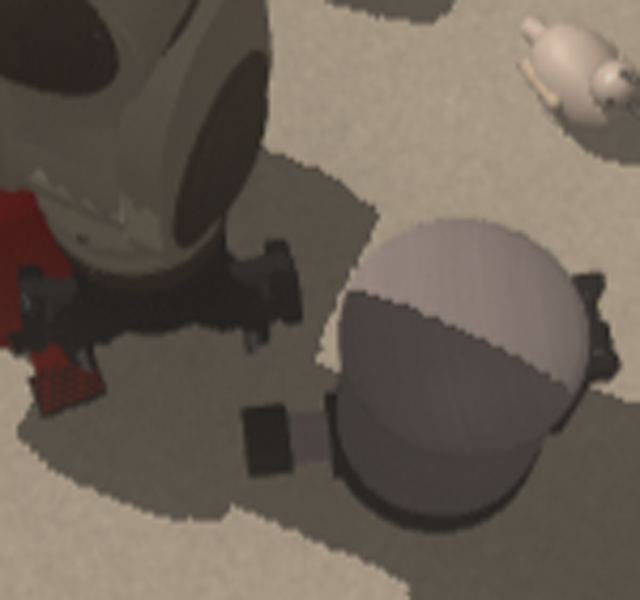

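The open hand's bin-side fingertip is at about (257,345), and the pad is at (268,440). I'll descend to just above the pad.

```bash
python3 -m jog '[0.2,0,1,0, 0.2,0,3,0, 0.2,0,5,0, 0.2,0,7,0, 0.2,0,9,0, 0.2,0,11,0, 0.2,0,13,0, 0.2,0,14.5,0, 0.2,0,16,0, 0.2,0,17,0, 0.2,0,18,0, 0.2,0,18.5,0, 0.2,0,18.5,0]'
python3 - <<'E'
from h import *
p=ctrl.grab_frame("side")
s=ctrl.get_state();y=R.from_rotvec(s["orientation"]).as_matrix()[:,1]
for z in(.046,.06): print(z,(proj(p,s["ee_pos"]*[1,1,0]+[0,0,z]+y*.05)-[220,150])*[800/80,10])
cv2.imwrite("pics/s3.png",cv2.resize(p["color"][150:210,220:300],(800,600),interpolation=cv2.INTER_CUBIC)[:,:,::-1])
E
```

```text
t: 6.0
ee_pos: [0.5217, -0.0845, 0.0598]
orientation: [-1.746, -2.611, 0.0]
force: [-0.4, 0.4, 0.3]
grip_width: 0.085
finger_force: 0.0
0.046 [308.95746671 406.41654392]
0.06 [308.15638147 392.61285188]
```

View pics/s3.png

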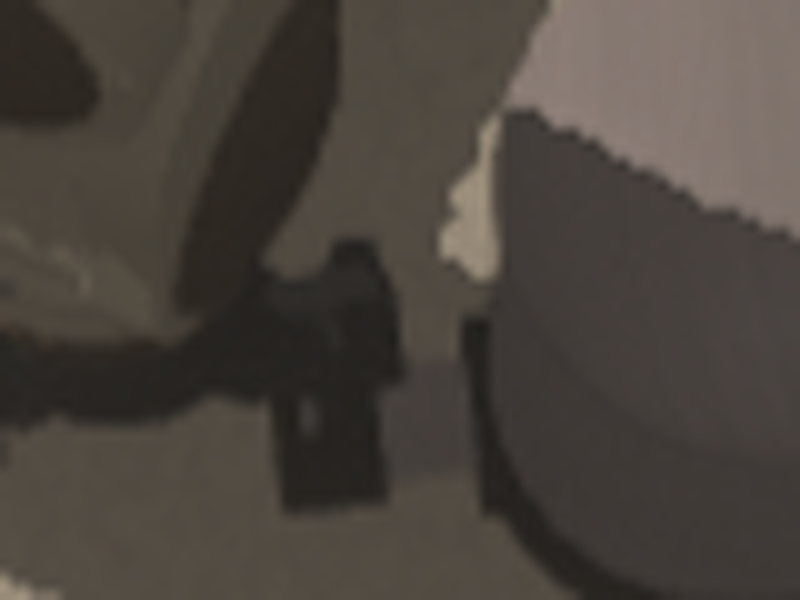

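The bin-side finger at about (305,430) is over the pad (278–388, 365–510). I'll nudge it towards the pad's centre and feel down.

```bash
python3 -m jog '[-0.2,0.2,0.2,0, -0.4,0.3,0.6,0, -0.4,0.3,0.9,0, -0.4,0.3,1.2,0, -0.4,0.3,1.2,0]'; python3 -m jog '[0,0,0.2,0, 0,0,0.4,0, 0,0,0.6,0, 0,0,0.6,0]';python3 -m jog '[0,0,0.2,0, 0,0,0.4,0, 0,0,0.6,0, 0,0,0.6,0]'
```

```text
t: 6.55
ee_pos: [0.5259, -0.087, 0.0477]
orientation: [-1.746, -2.611, 0.001]
force: [-0.3, 0.1, 0.1]
grip_width: 0.0854
finger_force: 0.0
t: 6.95
ee_pos: [0.526, -0.0871, 0.042]
orientation: [-1.746, -2.611, 0.0]
force: [-0.1, 0.8, -0.4]
grip_width: 0.0854
finger_force: 0.0
t: 7.35
ee_pos: [0.526, -0.0871, 0.0359]
orientation: [-1.746, -2.611, 0.0]
force: [-2.3, 1.2, -1.0]
grip_width: 0.0854
finger_force: 0.0
```

```bash
python3 -m jog '[0,0,0.1,0, 0,0,0.3,0, 0,0,0.5,0, 0,0,0.5,0, 0,0,0.5,0]'; python3 - <<'E'
from h import *
for i in range(2): ctrl.grab_frame("side"); print(ctrl.get_state()["force"].round(1) if hasattr(ctrl.get_state()["force"],"round") else ctrl.get_state()["force"])
E
python3 -m jog '[0,0,0.1,0, 0,0,0.3,0, 0,0,0.4,0, 0,0,0.4,0]'
```

```text
t: 7.85
ee_pos: [0.5263, -0.0872, 0.0317]
orientation: [1.746, 2.611, 0.0]
force: [-2.3, -0.5, 4.7]
grip_width: 0.0854
finger_force: 2.7
[-2.8 -0.6  4.9]
[-2.7 -1.5  5.1]
t: 8.35
ee_pos: [0.5261, -0.0872, 0.0275]
orientation: [1.746, 2.611, -0.0]
force: [-3.4, -1.4, 4.9]
grip_width: 0.0855
finger_force: 2.5
```

```bash
python3 -m jog '[0,0,0.1,0, 0,0,0.2,0, 0,0,0.3,0, 0,0,0.4,0, 0,0,0.5,0, 0,0,0.6,0, 0,0,0.7,0, 0,0,0.8,0, 0,0,0.9,0, 0,0,1.0,0, 0,0,1.1,0, 0,0,1.2,0, 0,0,1.2,0]'
python3 - <<'E'
from h import *
p=ctrl.grab_frame("side");q=ctrl.grab_frame("top"); print(ctrl.get_state()["force"])
a=cv2.resize(p["color"][90:230,210:360],(430,400));b=cv2.resize(q["color"][80:220,150:280],(370,400))
cv2.imwrite("pics/s4.png",np.hstack([a,b])[:,:,::-1])
E
```

```text
t: 9.65
ee_pos: [0.5263, -0.087, 0.015]
orientation: [-1.746, -2.611, -0.0]
force: [-0.4, -1.4, 1.8]
grip_width: 0.0855
finger_force: 0.9
[-1.21076751 -0.90166741  1.53011481]
```

View pics/s4.png

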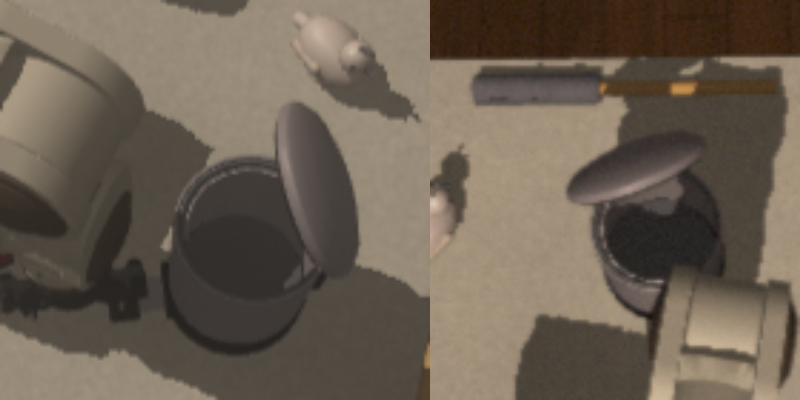

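The lid stands wide open, with its rim at side crop (315,190) and well clear of the hand. Contact force is lowish, so I'll press to the stop and hold.

```bash
python3 -m jog '[0,0,0.1,0, 0,0,0.2,0, 0,0,0.2,0, 0,0,0.2,0]'
```

```text
t: 10.15
ee_pos: [0.5264, -0.0871, 0.0142]
orientation: [1.746, 2.611, 0.001]
force: [-3.9, -0.2, 10.3]
grip_width: 0.0852
finger_force: 5.2
```

At the stop with 10 N. Holding for over 3 s.

```bash
python3 -m jog '[0,0,0,0, 0,0,0,0, 0,0,0,0, 0,0,0,0, 0,0,0,0, 0,0,0,0, 0,0,0,0, 0,0,0,0, 0,0,0,0, 0,0,0,0, 0,0,0,0, 0,0,0,0, 0,0,0,0, 0,0,0,0, 0,0,0,0, 0,0,0,0, 0,0,0,0, 0,0,0,0, 0,0,0,0, 0,0,0,0]'; python3 -m jog '[0,0,0,0, 0,0,0,0, 0,0,0,0, 0,0,0,0, 0,0,0,0, 0,0,0,0, 0,0,0,0, 0,0,0,0, 0,0,0,0, 0,0,0,0, 0,0,0,0, 0,0,0,0, 0,0,0,0, 0,0,0,0, 0,0,0,0, 0,0,0,0]'
```

```text
t: 12.15
ee_pos: [0.5264, -0.087, 0.0142]
orientation: [1.746, 2.611, 0.001]
force: [-5.0, 0.2, 9.3]
grip_width: 0.0854
finger_force: 5.2
t: 13.75
ee_pos: [0.5264, -0.0871, 0.0142]
orientation: [1.746, 2.611, 0.001]
force: [-5.5, -0.9, 10.1]
grip_width: 0.0852
finger_force: 5.2
```

```bash
python3 -m jog '[0,0,-0.05,0, 0,0,-0.1,0, 0,0,-0.15,0, 0,0,-0.2,0, 0,0,-0.25,0, 0,0,-0.3,0, 0,0,-0.35,0, 0,0,-0.4,0, 0,0,-0.45,0, 0,0,-0.5,0, 0,0,-0.55,0, 0,0,-0.6,0, 0,0,-0.65,0, 0,0,-0.7,0, 0,0,-0.75,0, 0,0,-0.8,0, 0,0,-0.85,0, 0,0,-0.9,0, 0,0,-0.95,0, 0,0,-1,0]'; python3 -m jog '[0,0,-0.05,0, 0,0,-0.1,0, 0,0,-0.15,0, 0,0,-0.2,0, 0,0,-0.25,0, 0,0,-0.3,0, 0,0,-0.35,0, 0,0,-0.4,0, 0,0,-0.45,0, 0,0,-0.5,0, 0,0,-0.55,0, 0,0,-0.6,0, 0,0,-0.65,0, 0,0,-0.7,0, 0,0,-0.75,0, 0,0,-0.8,0, 0,0,-0.85,0, 0,0,-0.9,0, 0,0,-0.95,0, 0,0,-1,0]'; python3 -m jog '[0,0,-0.05,0, 0,0,-0.1,0, 0,0,-0.15,0, 0,0,-0.2,0, 0,0,-0.25,0, 0,0,-0.3,0, 0,0,-0.35,0, 0,0,-0.4,0, 0,0,-0.45,0, 0,0,-0.5,0, 0,0,-0.5,0, 0,0,-0.5,0, 0,0,-0.5,0]'
```

```text
t: 15.75
ee_pos: [0.5261, -0.0871, 0.0233]
orientation: [-1.746, -2.611, 0.0]
force: [-3.7, -0.7, 3.2]
grip_width: 0.0857
finger_force: 1.9
t: 17.75
ee_pos: [0.5261, -0.0871, 0.0329]
orientation: [-1.746, -2.611, 0.001]
force: [0.5, 0.6, -0.7]
grip_width: 0.0851
finger_force: 0.0
t: 19.05
ee_pos: [0.5262, -0.0871, 0.0383]
orientation: [-1.746, -2.611, -0.0]
force: [0.4, -0.3, -0.6]
grip_width: 0.0859
finger_force: 0.0
```

Contact is released. Now I'll lift away, straight up and slightly back from the bin.

```bash
python3 -m jog '[0,0,-0.5,0, 0,0,-1.5,0, 0,0,-3,0, 0,-0.5,-5,0, 0,-1,-7,0, 0,-1.5,-9,0, 0,-2,-11,0, 0,-2,-13,0, 0,-2,-15,0, 0,-2,-17,0, 0,-2,-19,0, 0,-2,-20,0, 0,-2,-20,0, 0,-2,-20,0]'
python3 - <<'E'
from h import *
p=ctrl.grab_frame("side")
cv2.imwrite("pics/s5.png",cv2.resize(p["color"],(768,576))[:,:,::-1])
E
```

```text
t: 20.45
ee_pos: [0.5076, -0.0947, 0.238]
orientation: [-1.746, -2.611, 0.0]
force: [0.6, 0.2, 0.4]
grip_width: 0.0852
finger_force: 0.0
```

View pics/s5.png

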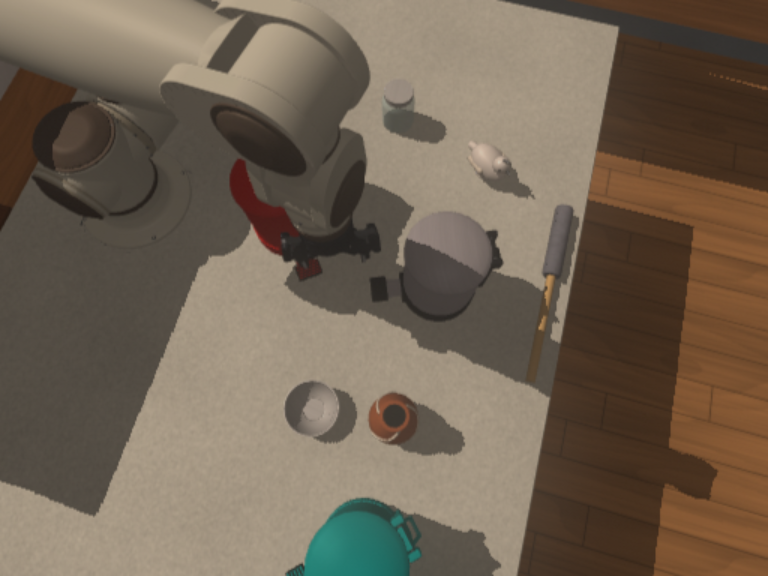

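The lid is shut (448,250), the pedal is up (378,289), the ornaments are in place and the hand is clear.

```bash
python3 -c "
from bench import ctrl; print(ctrl.sign_off())"
```

```text
the job is handed in; nothing more can be done
None
```

I pressed the steel bin's pedal to its stop, held the lid wide open for over 3 s, let the lid down over about 4 s and took the hand clear, then handed the job in; the final picture shows the lid shut and the ornaments in place, but the hand-in returned no verdict.

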